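# Power up the bench grinder's starter

## Task

Make the bench grinder ready to run, using only closed fingertips: press down the raised end of the rocker on the power block until it lies flat, then push the small round reset plunger of the starter box fully in, then press the square start key beside it fully down and let it come back up. Keep to that order and do not press the mushroom-headed stop. Lift or push nothing out of its place, neither the two boxes nor the jar, tape measure and screwdriver lying around.

Things in the scene. Friction and masses are not known exactly. Their poses are not given: they have to be found in the camera images.
- power_block: White power block, loose on the bench, about 1.2 kg, 95 x 200 x 55 mm (x, y, z), with a round socket at each end of its long top and a grey rocker across the middle. May stand at any yaw. Origin: centre of its underside, z up, y along its long side; the rocker lies along its x, centred on it.
- rocker_end (a point): Point to press: upper face of the rocker half that is raised at the start (on the block's +x side), 25 mm from the hinge line, mid-width. That half starts about 20 degrees up, its tip about 73 mm above the bench; pressed over, it lies level at 61 mm. About 2.5 N here moves it. Axes turn with the rocker: y along the hinge line, x from the hinge line towards this half.
- rocker (a joint): Rocker angle in rad: 0 = off (its +x half raised), 0.34 = on, fully over, its other half raised. Held by friction, it stays where it is left. Rocker: 72 mm long, 34 mm wide, two flat halves in a shallow V; the hinge line is 61 mm above the bench, along the block's y, above the block's origin.
- starter_box: Grey starter box, loose on the bench, about 2 kg, 120 x 220 x 75 mm (x, y, z). On its level top, in a row along its y: small round reset plunger at y = +70 mm, square start key at the centre, mushroom-headed stop at y = -70 mm, all black. Origin: centre of its underside, z up, x away from the robot give or take 35 degrees of yaw.
- reset_top (a point): Centre of the upper face of the reset plunger, a black disc 25 mm across that starts 10 mm proud of the box top (85 mm above the bench) and is 3 mm proud when fully in. It moves straight down. Axes as the box's.
- reset (a joint): Reset plunger travel in m: 0 = out, 0.007 = fully in. About 2.5 N moves it; it stays in where it is left.
- start_top (a point): Centre of the upper face of the square start key, 34 x 34 mm, 10 mm proud of the box top (85 mm above the bench). It moves straight down. Axes as the box's.
- start (a joint): Start key travel in m: 0 = up, 0.007 = fully down. Fully down takes about 5 N; a spring brings it back up.
- stop_top (a point): Top centre of the mushroom-headed stop, 38 mm across, 27 mm above the box top (102 mm above the bench). Not to be pressed.
- stop (a joint): Stop travel in m: 0 = up, 0.007 = down. It is to stay up; it springs back.
- jar: Glass screw jar with a steel cap, 54 mm across, 85 mm tall, standing between the two boxes. Origin: centre of its underside. Leave it alone.
- tape_measure: Yellow tape measure, 65 x 35 x 60 mm, on the robot's side of the jar. Origin: centre of its underside. Leave it alone.
- screwdriver: Orange-handled screwdriver, 200 mm long, lying on the bench on the far side of the jar, across the robot's forward direction. Origin: on its underside, near its middle. Leave it alone.
Not all that is in view belongs to the job. Leave any purple look-alike of the power_block alone.

How it is judged:
By the outcome, as a careful person would: the job done as asked, in the order asked, and still so for the second after the job is handed in, with the robot touching nothing.
It also fails if it takes over 48 s, if anything falls off the work surface, if the arm or the gripper's body presses on something with over 40 N, if the wrist force passes 120 N, or if a joint passes its speed limit or range.

## Robot

A 7-joint arm with a two-finger parallel gripper is mounted at the origin on the work surface. World frame = base frame: x ahead of the robot, y to its left, z up, the work surface at z = 0. Lengths are in m, angles in rad, forces in N, time in s.
With the tool pointing down it reaches from about 0.35 to 0.9 m from the base axis. Payload 8.1 kg.
Tool frame: the origin (TCP) lies at the very end of the fingers, on their centre line; the grasp point (between the pads) lies 19 mm behind it; y points along the fingers, z is the direction in which the jaws open and shut, and the axes are right-handed (so a half turn about y gives the same grasp; the last joint's range is limited). The gripper opens to 85 mm and grips with 20 to 120 N. Pads are 22 mm wide; open, the fingers measure 114 mm over their backs; the gripper's body (76 mm by 85 mm) begins 54 mm behind the grasp point. The pads swing forward as they close: fully open they stand 13 mm farther back than shut.
Start: joints at [-1.367, 0.434, 0.025, 1.573, -0.012, 1.134, -0.075], TCP at [0.189, 0.596, 0.231] pointing down, gripper open.
Joint ranges: [-2.62, 2.62], [-0.44, 2.09], [-1.27, 1.32], [0.08, 2.57], [-1.32, 4.46], [0.12, 2], [-2.74, 2.74]. Speed limits (rad/s): [2.22, 2.22, 3.01, 3.01, 3.14, 3.14, 3.14].

## Interface

Orientations are given as a rotation vector (axis times angle).
In Python, from workcell import env gives the robot as it stands. The module is installed in compiled form; this text tells all that it offers.
- The arm moves only by the tool play_rows, never from a script. Its argument "series" is a list of rows, each a list of 7 numbers: the shift along the tool's x, y, z in cm, then the turn, a rotation vector about the tool's x, y, z in degrees, then the gripper's target within -1 to 1 (shut at 1, half-way at 0, fully open at -1). In form: [[dx, dy, dz, rx, ry, rz, claw], ...]. A call has exactly 8 rows; each row shifts and turns the commanded pose from where the row before left it, along the tool's axes as they then stand; what a row does not reach is not made up. A row lasts 1/10 s, in which the tool goes at most 50 mm and 8.59 degrees, less where a joint would pass 70% of its speed; a pose out of reach is approached as far as the arm can. A call is refused whole if a number of a shift passes 5 or a number of a turn 8.59, either way. A call with a gripper value outside its range is refused whole. The fingers move at their own pace and stop on an object; "force" is the grip in N (left out, the last holds). Time passes only in rows, so rows that do not move let the fingers close, or fill a call up. It gives the time, the measured TCP pose, the force and the opening at its end, in the units of the state.
- env.get_obs(): the state, without advancing time (a new reading comes with each control period).
- env.read_camera(name): name is "scene" or "top"; returns the picture (420x560x3 uint8, red, green, blue); there is no depth.
- env.camera_info(name): a dict with "fx", "fy", "cx", "cy" (pixels), "camera_from_world" (4x4, takes a point from world to camera coordinates). Camera axes: x right, y up, looking along -z (the intrinsics and any distortion apply to the point x, -y, -z); pixel columns grow to the right and rows downward; lengths in m; the calibration is good to about 2 mm. A picture is of the moment at which its call begins. camera_info takes no time and is no camera call.
- env.hand_in(): hands the job in, once; it reports no verdict.
The state is a dict: "time_s": time; "joint_positions": joint angles; "qvel": joint speeds; "tau": joint torques, N m; "tcp_pos": TCP position; "ee_rot": TCP orientation; "ft_force": force on the tool from outside, world axes, zero at the start; "ft_torque": the same for the moment, N m; "finger_gap": finger opening in m.
Only numpy, scipy, OpenCV 4.12 (cv2) and the standard library are available. Lean on these libraries where they do the work, as an engineer would, in place of code of your own. Each camera call takes 0.05 s, during which the arm holds its last target. There are 200 camera calls.

## Working session

There is one attempt and no reset: what is moved stays moved. The work goes in short steps, Python scripts to look and compute and a tool call to move; the robot and the scene stay as the last step left them, time stands still between calls to the robot, and variables do not carry over. Pictures are saved under pics/ and viewed, about 8 in all and at most 12, crops included, and the job is handed in when it is done.

Besides the shell and the picture viewer there is one more tool, called after "Request:" as a command line: name --pt "numbers of a row" for each row, then --argument value for the rest. play_rows: Moves the arm, as the interface text tells. Its arguments: {"type":"object","properties":{"series":{"type":"array","items":{"type":"array","items":{"type":"number"}}},"force":{"type":"number"}},"required":["series"]}

```bash
mkdir -p pics; python3 - <<'E'
from workcell import env
import cv2,numpy as np
for n in("scene","top"):
    cv2.imwrite(f"pics/{n}0.png",env.read_camera(n)[:,:,::-1]); print(n,{k:np.round(v,4).tolist() for k,v in env.camera_info(n).items() if not isinstance(v,str)})
o=env.get_obs()
for k in("time_s","tcp_pos","ee_rot","ft_force","finger_gap"):print(k,o[k])
E
```

```text
scene {'fx': 480.3505, 'fy': 480.3505, 'cx': 273.0974, 'cy': 211.4409, 'camera_from_world': [[-0.7909, 0.6117, 0.0161, 0.5034], [-0.4784, -0.6344, 0.6072, 0.1817], [0.3816, 0.4725, 0.7944, -1.4896], [0.0, 0.0, 0.0, 1.0]]}
top {'fx': 477.778, 'fy': 477.778, 'cx': 274.8006, 'cy': 213.3071, 'camera_from_world': [[-0.0057, -0.9999, -0.0159, -0.0542], [0.9849, -0.0083, 0.1727, -0.6016], [-0.1728, -0.0147, 0.9848, -1.0177], [0.0, 0.0, 0.0, 1.0]]}
time_s 0.1
tcp_pos [0.18871322 0.5953476  0.23060519]
ee_rot [-1.55877277  0.24094413 -0.24085279]
ft_force [0.23212366 0.69850245 0.3190202 ]
finger_gap 0.08559131895380276
```

View pics/scene0.png

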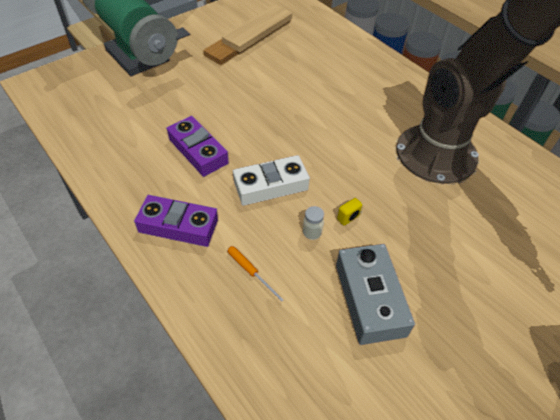

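View pics/top0.png

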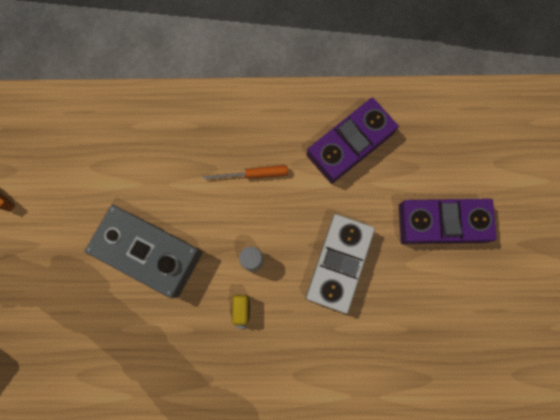

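The white block is at top (341,263) and scene (271,180). The two purple ones are look-alikes, so I'll leave them. The starter box runs from reset at top (112,235), through start (140,250), to stop (168,264). Next I'll enlarge the rocker to see which half is raised.

```bash
cat >h.py <<'E'
from workcell import env
import numpy as np
from scipy.spatial.transform import Rotation as R
def ray(n,u,v,z):
    c=env.camera_info(n);T=np.array(c["camera_from_world"])
    d=np.array([(u-c["cx"])/c["fx"],-(v-c["cy"])/c["fy"],-1]);o=-T[:3,:3].T@T[:3,3];d=T[:3,:3].T@d
    return o+d*(z-o[2])/d[2]
def proj(n,p):
    c=env.camera_info(n);T=np.array(c["camera_from_world"]);q=T[:3,:3]@p+T[:3,3]
    return np.array([c["cx"]+c["fx"]*q[0]/-q[2],c["cy"]+c["fy"]*q[1]/q[2]])
E
python3 - <<'E'
from h import *
import cv2
a=cv2.imread("pics/top0.png");b=cv2.imread("pics/scene0.png")
f=lambda i,x,y,w,h,s:cv2.resize(i[y:y+h,x:x+w],None,fx=s,fy=s,interpolation=cv2.INTER_CUBIC)
A=f(a,295,205,95,120,4);B=f(b,225,140,95,75,4);C=f(a,75,195,140,110,2.8);D=f(b,325,235,95,110,2.8)
o=np.zeros((600,800,3),np.uint8)
o[:480,:380]=A[:480];o[:300,390:770]=B
o[300:600,390:390+266]=D[:300]
cv2.imwrite("pics/c1.png",o)
for n,u,v,z in[("top",350,235,.055),("top",332,291,.055),("scene",249,179,.055),("scene",293,169,.055),("top",112,235,.085),("top",140,250,.085),("top",168,264,.102),("scene",385,312,.085),("scene",376,285,.085),("scene",368,256,.102),("top",250,258,.085),("top",240,297,.06)]:print(n,u,v,ray(n,u,v,z).round(4))
E
```

```text
top 350 235 [ 0.5506 -0.2243  0.055 ]
top 332 291 [ 0.4288 -0.1814  0.055 ]
scene 249 179 [ 0.5524 -0.22    0.055 ]
scene 293 169 [ 0.4304 -0.1755  0.055 ]
top 112 235 [0.5508 0.2935 0.085 ]
top 140 250 [0.5178 0.2313 0.085 ]
top 168 264 [0.4862 0.1658 0.102 ]
scene 385 312 [0.5563 0.3007 0.085 ]
scene 376 285 [0.5238 0.2404 0.085 ]
scene 368 256 [0.4928 0.1785 0.102 ]
top 250 258 [ 0.499  -0.0054  0.085 ]
top 240 297 [0.4171 0.0176 0.06  ]
```

View pics/c1.png

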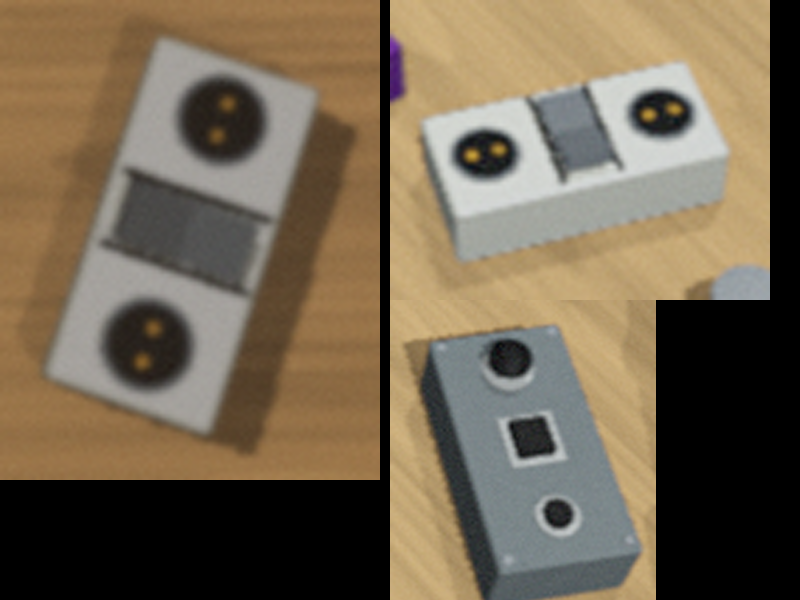

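```bash
python3 - <<'E'
from h import *
import cv2
print(list(env.camera_info("top")))
def cen(n,u,v,r,th=75):
    g=cv2.cvtColor(cv2.imread(f"pics/{n}0.png"),cv2.COLOR_BGR2GRAY)[v-r:v+r+1,u-r:u+r+1].astype(float)
    w=np.clip(th-g,0,None);y,x=np.mgrid[v-r:v+r+1,u-r:u+r+1];return (w*x).sum()/w.sum(),(w*y).sum()/w.sum(),g.min(),g.max()
for nm,t,s,z,r in[("reset",(112,235),(385,312),.085,6),("start",(140,250),(376,285),.085,8),("s1",(350,235),(249,179),.055,10),("s2",(332,291),(293,169),.055,10)]:
    for n,p in(("top",t),("scene",s)):
        c=cen(n,*p,r); print(nm,n,np.round(c,1),ray(n,c[0],c[1],z).round(4))
c0=np.array([.4905,-.2003]);X=np.array([-.332,-.943])
o=[]
for sg in(1,-1):
    row=[]
    for n,(x,y) in(("scene",(225,140)),("top",(295,205))):
        i=cv2.imread(f"pics/{n}0.png");s=4;i=cv2.resize(i[y:y+95,x:x+95],None,fx=s,fy=s,interpolation=cv2.INTER_CUBIC)
        xx=X*sg;yy=np.array([-xx[1],xx[0]])
        for d in[.36]:
            for a,b in((0,20),(-36,0)):
                pts=[]
                for l,w in((a,-17),(b,-17),(b,17),(a,17)):
                    q=c0+xx*l*1e-3+yy*w*1e-3;pts.append((proj(n,np.array([*q,.061+(max(l,0)*.34e-3)]))-[x,y]+.5)*s)
            pts=[]
            for l,w in((-36,-17),(0,-17),(36,-17),(36,17),(0,17),(-36,17)):
                q=c0+xx*l*1e-3+yy*w*1e-3;pts.append((proj(n,np.array([*q,.061+(max(l,0)*.34e-3)]))-[x,y]+.5)*s)
            cv2.polylines(i,[np.int32(pts)],True,(0,0,255) if sg>0 else (0,255,0),1)
        row.append(i)
    o.append(np.hstack(row))
o=np.vstack(o);cv2.imwrite("pics/c2.png",cv2.resize(o,None,fx=.78,fy=.78,interpolation=cv2.INTER_AREA))
E
```

```text
['fx', 'fy', 'cx', 'cy', 'camera_from_world']
reset top [112.1 235.1  28.  129. ] [0.5507 0.2932 0.085 ]
reset scene [384.6 311.   20.  194. ] [0.5553 0.2984 0.085 ]
start top [140.  249.9  25.  131. ] [0.5181 0.2312 0.085 ]
start scene [375.1 283.8  16.  192. ] [0.5233 0.2367 0.085 ]
s1 top [350.1 234.5  29.  162. ] [ 0.5517 -0.2246  0.055 ]
s1 scene [248.5 178.   20.  216. ] [ 0.5514 -0.2238  0.055 ]
s2 top [331.5 290.7  28.  161. ] [ 0.4293 -0.1803  0.055 ]
s2 scene [292.3 167.8  17.  215. ] [ 0.4291 -0.1802  0.055 ]
```

View pics/c2.png

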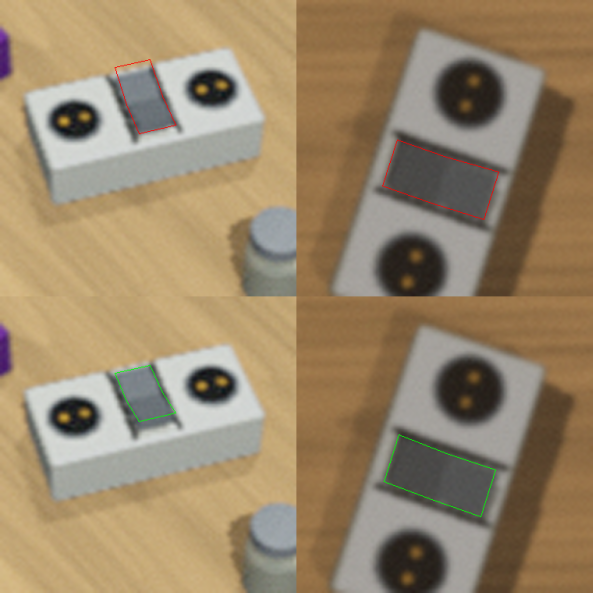

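```bash
python3 - <<'E'
from h import *
import cv2
c0=np.array([.4904,-.2022]);yv=np.array([.5515-.4292,-.2242+.1803]);yv/=np.linalg.norm(yv);X=np.array([yv[1],-yv[0]]);print("X",X)
for n in("scene","top"):
    g=cv2.cvtColor(cv2.imread(f"pics/{n}0.png"),cv2.COLOR_BGR2GRAY)
    P=lambda l,z,w=0:proj(n,np.array([*(c0+X*l+yv*w),z]))
    h=P(0,.061);d=P(.03,.061)-P(-.03,.061);d/=np.linalg.norm(d)
    t=lambda p:round(float((p-h)@d),1)
    for s in(1,-1): print(n,"raised",s,"tips",t(P(s*.0338,.0733)),t(P(-s*.036,.061)),"rim",t(P(.0475,.055)),t(P(-.0475,.055)))
    ts=np.arange(-26,27,1.)
    pr=np.mean([cv2.remap(g,np.float32([[ (P(0,.061,w)+d*k)[0] for k in ts]]),np.float32([[(P(0,.061,w)+d*k)[1] for k in ts]]),cv2.INTER_LINEAR)[0] for w in(-.006,-.003,0,.003,.006)],0)
    print([(int(k),int(v)) for k,v in zip(ts,pr)])
E
```

```text
X [-0.33784727 -0.94120095]
scene raised 1 tips 11.9 -10.1 rim 11.5 -14.6
scene raised -1 tips -6.8 9.8 rim 11.5 -14.6
[(-26, 163), (-25, 163), (-24, 162), (-23, 164), (-22, 165), (-21, 165), (-20, 164), (-19, 164), (-18, 165), (-17, 165), (-16, 179), (-15, 201), (-14, 210), (-13, 203), (-12, 188), (-11, 150), (-10, 115), (-9, 107), (-8, 109), (-7, 110), (-6, 111), (-5, 112), (-4, 112), (-3, 111), (-2, 112), (-1, 115), (0, 125), (1, 131), (2, 130), (3, 129), (4, 129), (5, 129), (6, 130), (7, 129), (8, 131), (9, 151), (10, 176), (11, 174), (12, 170), (13, 170), (14, 170), (15, 169), (16, 168), (17, 168), (18, 167), (19, 166), (20, 165), (21, 165), (22, 166), (23, 166), (24, 165), (25, 165), (26, 165)]
top raised 1 tips 16.4 -16.7 rim 21.7 -22.1
top raised -1 tips -15.3 16.7 rim 21.7 -22.1
[(-26, 100), (-25, 99), (-24, 98), (-23, 106), (-22, 127), (-21, 148), (-20, 155), (-19, 148), (-18, 126), (-17, 94), (-16, 74), (-15, 69), (-14, 72), (-13, 72), (-12, 73), (-11, 72), (-10, 72), (-9, 72), (-8, 72), (-7, 73), (-6, 72), (-5, 72), (-4, 73), (-3, 73), (-2, 73), (-1, 73), (0, 77), (1, 81), (2, 82), (3, 83), (4, 82), (5, 82), (6, 83), (7, 81), (8, 82), (9, 83), (10, 82), (11, 83), (12, 82), (13, 83), (14, 83), (15, 84), (16, 89), (17, 101), (18, 118), (19, 135), (20, 135), (21, 115), (22, 89), (23, 74), (24, 72), (25, 71), (26, 72)]
```

```bash
python3 - <<'E'
from h import *
import cv2
a=cv2.imread("pics/top0.png");b=cv2.imread("pics/scene0.png")
f=lambda i,x,y,w,h,s:cv2.resize(i[y:y+h,x:x+w],None,fx=s,fy=s,interpolation=cv2.INTER_CUBIC)
C=[f(a,321,243,40,40,6.5),f(a,334,116,40,40,6.5),f(a,432,199,40,40,6.5)]
S=[f(b,251,153,40,40,6.5),f(b,178,116,40,40,6.5),f(b,156,193,40,40,6.5)]
o=np.vstack([np.hstack(C),np.hstack(S)]);o=np.clip(o*1.3,0,255).astype(np.uint8);cv2.imwrite("pics/c3.png",o)
T=np.array(env.camera_info("scene")["camera_from_world"]);print(-T[:3,:3].T@T[:3,3])
E
```

```text
[1.05355489 0.51121316 1.06496183]
```

View pics/c3.png

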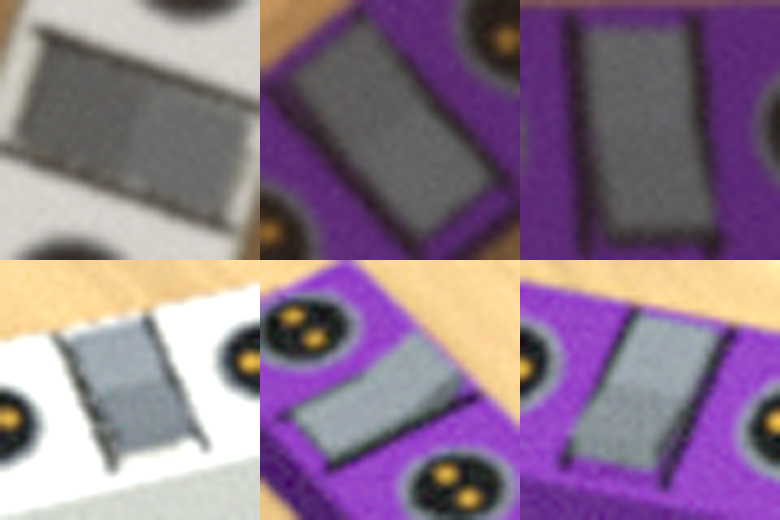

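Pictures so far: 5. The last crop doesn't settle which half is raised. The brightness suggests the +y half and the top-view tip positions suggest the −y half. A gentle touch will: a raised half meets the finger at about 70 mm and a level one only at 61 mm. I'll work out the moves now.

```bash
cat >>h.py <<'E'
def plan(*targets,yaw=None):
    o=env.get_obs();M=R.from_rotvec(o["ee_rot"]).as_matrix();p=np.array(o["tcp_pos"])
    print("t",round(o["time_s"],2),"tcp",p.round(4),"F",np.round(o["ft_force"],1),"gap",round(o["finger_gap"],3))
    print("axes(cols x,y,z)\n",M.round(3))
    for t in targets:
        t=np.array(t);print("to",t.round(4),"tool cm",(M.T@(t-p)*100).round(2))
E
python3 - <<'E'
from h import *
X=np.array([-.338,-.941]);c=np.array([.4904,-.2022])
o=env.get_obs();M=R.from_rotvec(o["ee_rot"])
M2=(M*R.from_rotvec([0,np.radians(0),0])).as_matrix()
print("z yaw deg",np.degrees(np.arctan2(M2[1,2],M2[0,2])))
plan([*(c+.025*X),.1],[*(c-.025*X),.1])
# ideal down pose with tool z along (cos a, sin a)
for a in(-24,66,156,-114):
    z=np.array([np.cos(np.radians(a)),np.sin(np.radians(a)),0]);y=np.array([0,0,-1.]);W=np.column_stack([np.cross(y,z),y,z])
    print(a,(M.inv()*R.from_matrix(W)).as_rotvec(degrees=True).round(2))
E
```

```text
z yaw deg 72.41711527034202
t 0.1 tcp [0.1887 0.5953 0.2306] F [0.2 0.7 0.3] gap 0.086
axes(cols x,y,z)
 [[ 0.953 -0.     0.302]
 [-0.302 -0.001  0.953]
 [ 0.    -1.    -0.001]]
to [ 0.482  -0.2257  0.1   ] tool cm [ 52.75  13.17 -69.39]
to [ 0.4988 -0.1787  0.1   ] tool cm [ 52.94  13.16 -64.4 ]
-24 [5.000e-02 9.642e+01 8.000e-02]
66 [0.08 6.42 0.01]
156 [ 7.000e-02 -8.358e+01 -5.000e-02]
-114 [ 2.0000e-02 -1.7358e+02 -1.2000e-01]
```

Request:
play_rows --pt "0 0 0 0 6.4 0 1" --pt "3.3 0 -3.5 0 0 0 1" --pt "3.3 0 -3.5 0 0 0 1" --pt "3.3 0 -3.5 0 0 0 1" --pt "3.3 0 -3.5 0 0 0 1" --pt "3.3 0 -3.5 0 0 0 1" --pt "3.3 0 -3.5 0 0 0 1" --pt "3.3 0 -3.5 0 0 0 1"

```text
time_s: 0.9
tcp_pos: [0.3004, 0.276, 0.2312]
ee_rot: [-1.546, 0.328, -0.328]
ft_force: [1.7, -0.5, 0.3]
finger_gap: -0.0001
```

Request:
play_rows --pt "3.3 0 -3.5 0 0 0 1" --pt "3.3 0 -3.5 0 0 0 1" --pt "3.3 0 -3.5 0 0 0 1" --pt "3.3 0 -3.5 0 0 0 1" --pt "3.3 0 -3.5 0 0 0 1" --pt "3.3 0 -3.5 0 0 0 1" --pt "3.3 0 -3.5 0 0 0 1" --pt "3.3 0 -3.5 0 0 0 1"

```text
time_s: 1.7
tcp_pos: [0.4277, -0.0869, 0.2314]
ee_rot: [-1.545, 0.328, -0.328]
ft_force: [1.3, 0.6, -0.2]
finger_gap: 0.0002
```

```bash
python3 - <<'E'
from h import *
X=np.array([-.338,-.941]);c=np.array([.4904,-.2022])
plan([*(c+.025*X),.1],[*(c-.025*X),.1])
E
```

```text
t 1.7 tcp [ 0.4277 -0.0869  0.2314] F [ 1.3  0.6 -0.2] gap 0.0
axes(cols x,y,z)
 [[ 0.914  0.001  0.406]
 [-0.406  0.     0.914]
 [ 0.    -1.     0.001]]
to [ 0.482  -0.2257  0.1   ] tool cm [ 10.59  13.14 -10.49]
to [ 0.4988 -0.1787  0.1   ] tool cm [10.22 13.14 -5.51]
```

Request:
play_rows --pt "3.3 0 -3.3 0 0 0 1" --pt "3.3 0 -3.3 0 0 0 1" --pt "3.0 1 -2.9 0 0 0 1" --pt "1.0 4 -1 0 0 0 1" --pt "0 4 0 0 0 0 1" --pt "0 3 0 0 0 0 1" --pt "0 1.1 0 0 0 0 1" --pt "0 0 0 0 0 0 1"

```text
time_s: 2.5
tcp_pos: [0.4809, -0.2237, 0.0992]
ee_rot: [-1.546, 0.331, -0.326]
ft_force: [0.1, 0.1, 0.9]
finger_gap: -0.0002
```

```bash
python3 - <<'E'
from h import *
import cv2
X=np.array([-.338,-.941]);c=np.array([.4904,-.2022])
plan([*(c+.025*X),.078],[*(c-.025*X),.078])
a=env.read_camera("top")[205:325,285:405,::-1];b=env.read_camera("scene")[95:215,215:335,::-1]
cv2.imwrite("pics/c4.png",cv2.resize(np.hstack([a,b]),None,fx=3.3,fy=3.3,interpolation=cv2.INTER_CUBIC))
E
```

```text
t 2.5 tcp [ 0.4809 -0.2237  0.0992] F [0.1 0.1 0.9] gap -0.0
axes(cols x,y,z)
 [[ 0.914 -0.003  0.407]
 [-0.407  0.001  0.914]
 [-0.003 -1.    -0.001]]
to [ 0.482  -0.2257  0.078 ] tool cm [ 0.19  2.12 -0.14]
to [ 0.4988 -0.1787  0.078 ] tool cm [-0.18  2.12  4.84]
```

View pics/c4.png

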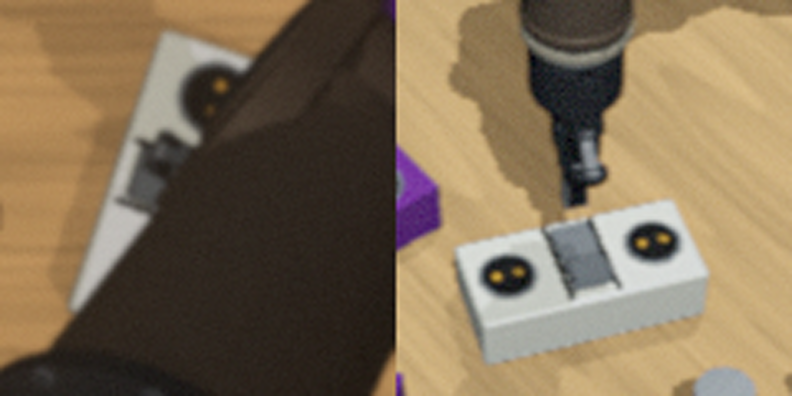

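The arm is over the −y half (top view mostly hidden by the arm; scene fingertip about (574,200) in the crop, above the block's far edge). Now I'll probe down gently.

Request:
play_rows --pt "0.2 1 -0.1 0 0 0 1" --pt "0 1 0 0 0 0 1" --pt "0 0.3 0 0 0 0 1" --pt "0 0.3 0 0 0 0 1" --pt "0 0.2 0 0 0 0 1" --pt "0 0.2 0 0 0 0 1" --pt "0 0.2 0 0 0 0 1" --pt "0 0 0 0 0 0 1"

```text
time_s: 3.4
tcp_pos: [0.4832, -0.2257, 0.0681]
ee_rot: [-1.546, 0.328, -0.328]
ft_force: [0.1, 0.1, 0.3]
finger_gap: -0.0001
```

Request:
play_rows --pt "0 0.2 0 0 0 0 1" --pt "0 0.1 0 0 0 0 1" --pt "0 0.1 0 0 0 0 1" --pt "0 0 0 0 0 0 1" --pt "0 0 0 0 0 0 1" --pt "0 0 0 0 0 0 1" --pt "0 0 0 0 0 0 1" --pt "0 0 0 0 0 0 1"

```text
time_s: 4.2
tcp_pos: [0.4833, -0.2258, 0.0643]
ee_rot: [-1.546, 0.328, -0.328]
ft_force: [-0.0, 0.3, 0.5]
finger_gap: 0.0001
```

```bash
python3 - <<'E'
from h import *
import cv2
X=np.array([-.338,-.941]);c=np.array([.4904,-.2022])
plan([*(c+.025*X),.063],[*(c-.025*X),.09])
b=env.read_camera("scene")[130:220,225:320,::-1]
cv2.imwrite("pics/c5.png",cv2.resize(b,None,fx=6,fy=6,interpolation=cv2.INTER_CUBIC))
E
```

```text
t 4.2 tcp [ 0.4833 -0.2258  0.0643] F [-0.   0.3  0.5] gap 0.0
axes(cols x,y,z)
 [[ 0.914  0.     0.406]
 [-0.406  0.     0.914]
 [ 0.    -1.     0.   ]]
to [ 0.482  -0.2257  0.063 ] tool cm [-0.12  0.13 -0.05]
to [ 0.4988 -0.1787  0.09  ] tool cm [-0.49 -2.57  4.94]
```

View pics/c5.png

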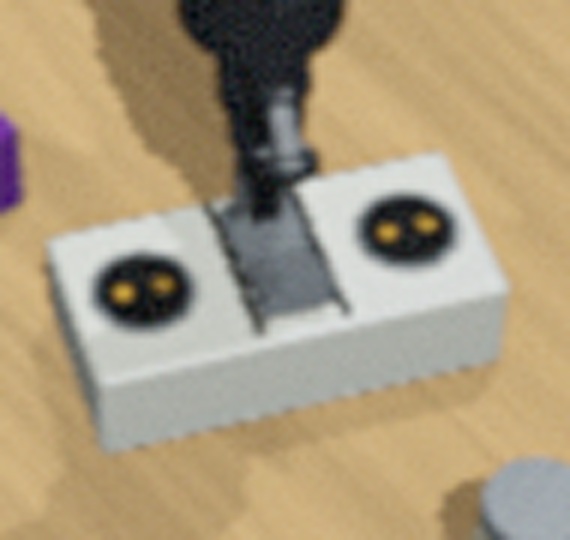

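The fingertip sits at 64 mm over the −y half with no contact force, so that half is level. The raised half is on the +y (jar) side. I'll lift, move across and press there.

Request:
play_rows --pt "0 -3 0 0 0 0 1" --pt "0 -1 1.5 0 0 0 1" --pt "-0.5 0 3.4 0 0 0 1" --pt "0 0 0 0 0 0 1" --pt "0 1.5 0 0 0 0 1" --pt "0 1 0 0 0 0 1" --pt "0 0.3 0 0 0 0 1" --pt "0 0 0 0 0 0 1"

```text
time_s: 5.05
tcp_pos: [0.498, -0.1793, 0.0758]
ee_rot: [-1.546, 0.33, -0.328]
ft_force: [0.5, -0.2, 0.4]
finger_gap: 0.0001
```

Request:
play_rows --pt "0 0.3 0 0 0 0 1" --pt "0 0.2 0 0 0 0 1" --pt "0 0.2 0 0 0 0 1" --pt "0 0.2 0 0 0 0 1" --pt "0 0 0 0 0 0 1" --pt "0 0 0 0 0 0 1" --pt "0 0 0 0 0 0 1" --pt "0 0 0 0 0 0 1"

```text
time_s: 5.85
tcp_pos: [0.4984, -0.1791, 0.0673]
ee_rot: [-1.546, 0.329, -0.328]
ft_force: [0.9, -0.3, 0.9]
finger_gap: 0.0002
```

Request:
play_rows --pt "0 0.2 0 0 0 0 1" --pt "0 0.2 0 0 0 0 1" --pt "0 0.2 0 0 0 0 1" --pt "0 0.1 0 0 0 0 1" --pt "0 0 0 0 0 0 1" --pt "0 0 0 0 0 0 1" --pt "0 0 0 0 0 0 1" --pt "0 0 0 0 0 0 1"

```text
time_s: 6.65
tcp_pos: [0.4987, -0.1787, 0.0608]
ee_rot: [-1.545, 0.328, -0.328]
ft_force: [-3.2, 4.1, 13.4]
finger_gap: 0.0001
```

Request:
play_rows --pt "0 -1 0 0 0 0 1" --pt "0 -4 0 0 0 0 1" --pt "0 -4 0 0 0 0 1" --pt "-3 0 3.5 0 0 0 1" --pt "-3 0 3.5 0 0 0 1" --pt "-3 0 3.5 0 0 0 1" --pt "-1 0 3.5 0 0 0 1" --pt "0 0 3 0 0 0 1"

```text
time_s: 7.45
tcp_pos: [0.4752, 0.0193, 0.1506]
ee_rot: [-1.545, 0.328, -0.326]
ft_force: [-0.2, -1.4, 0.6]
finger_gap: 0.0004
```

```bash
python3 - <<'E'
from h import *
import cv2
plan([.553,.296,.14],[.5207,.234,.14])
a=env.read_camera("top")[:,:,::-1];b=env.read_camera("scene")[:,:,::-1]
cv2.imwrite("pics/t6.png",a);cv2.imwrite("pics/s6.png",b)
o=np.hstack([a[205:325,285:405],b[110:230,215:335]])
cv2.imwrite("pics/c6.png",cv2.resize(o,None,fx=3.3,fy=3.3,interpolation=cv2.INTER_CUBIC))
E
```

```text
t 7.45 tcp [0.4752 0.0193 0.1506] F [-0.2 -1.4  0.6] gap 0.0
axes(cols x,y,z)
 [[ 0.914 -0.001  0.405]
 [-0.405  0.001  0.914]
 [-0.001 -1.     0.001]]
to [0.553 0.296 0.14 ] tool cm [-4.09  1.09 28.45]
to [0.5207 0.234  0.14  ] tool cm [-4.53  1.08 21.47]
```

View pics/c6.png

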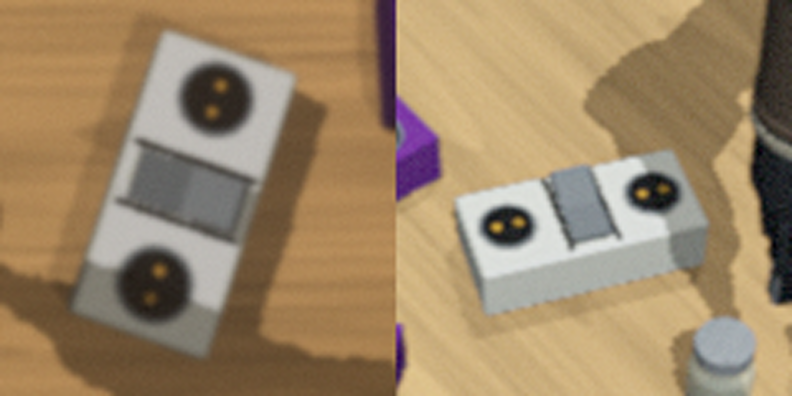

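The picture shows the rocker tipped over: its far (−y) half now rises past the block's rim and its near (+y) half lies flat. The block hasn't moved. Next is the reset plunger.

Request:
play_rows --pt "-0.6 0 4.5 0 0 0 1" --pt "-0.6 0 4.5 0 0 0 1" --pt "-0.6 0 4.5 0 0 0 1" --pt "-0.6 0 4.5 0 0 0 1" --pt "-0.6 0 4.5 0 0 0 1" --pt "-0.6 0 4 0 0 0 1" --pt "-0.5 0 2 0 0 0 1" --pt "0 2 0 0 0 0 1"

```text
time_s: 8.35
tcp_pos: [0.5566, 0.2981, 0.1319]
ee_rot: [-1.543, 0.322, -0.328]
ft_force: [0.6, -0.9, 0.2]
finger_gap: -0.0001
```

Request:
play_rows --pt "0 2 0 0 0 0 1" --pt "0 1 0 0 0 0 1" --pt "0 0.5 0 0 0 0 1" --pt "0 0 0 0 0 0 1" --pt "0 0 0 0 0 0 1" --pt "0 0 0 0 0 0 1" --pt "0 0 0 0 0 0 1" --pt "0 0 0 0 0 0 1"

```text
time_s: 9.15
tcp_pos: [0.5549, 0.2942, 0.0958]
ee_rot: [-1.545, 0.328, -0.329]
ft_force: [0.5, -0.5, -0.0]
finger_gap: 0.0002
```

```bash
python3 - <<'E'
from h import *
import cv2
plan([.553,.296,.078],[.5207,.234,.14])
b=env.read_camera("scene")[:,:,::-1];p=proj("scene",np.array(env.get_obs()["tcp_pos"]));print(p, proj("scene",np.array([.553,.296,.085])))
a=env.read_camera("top")[:,:,::-1]
o=np.hstack([a[190:310,70:190],b[230:350,315:435]])
cv2.imwrite("pics/c7.png",cv2.resize(o,None,fx=3.3,fy=3.3,interpolation=cv2.INTER_CUBIC))
E
```

```text
t 9.15 tcp [0.5549 0.2942 0.0958] F [ 0.5 -0.5 -0. ] gap 0.0
axes(cols x,y,z)
 [[ 0.914  0.001  0.406]
 [-0.406  0.001  0.914]
 [ 0.    -1.     0.001]]
to [0.553 0.296 0.078] tool cm [-0.25  1.78  0.09]
to [0.5207 0.234  0.14  ] tool cm [-0.68 -4.43 -6.89]
[384.30185244 307.36614014] [384.51480619 309.65232196]
```

View pics/c7.png

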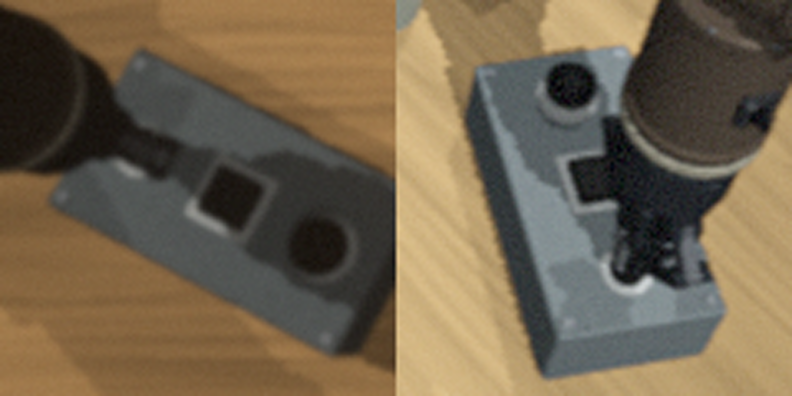

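The closed fingertip is over the reset ring (scene crop (630,270), top crop (140,155)). I'll press it now.

Request:
play_rows --pt "-0.2 0.5 0.1 0 0 0 1" --pt "0 0.3 0 0 0 0 1" --pt "0 0.3 0 0 0 0 1" --pt "0 0.2 0 0 0 0 1" --pt "0 0.2 0 0 0 0 1" --pt "0 0.2 0 0 0 0 1" --pt "0 0 0 0 0 0 1" --pt "0 0 0 0 0 0 1"

```text
time_s: 10.05
tcp_pos: [0.5536, 0.2955, 0.0782]
ee_rot: [-1.546, 0.328, -0.329]
ft_force: [0.7, 0.9, -0.6]
finger_gap: 0.0001
```

Request:
play_rows --pt "0 0.1 0 0 0 0 1" --pt "0 0.1 0 0 0 0 1" --pt "0 0 0 0 0 0 1" --pt "0 0 0 0 0 0 1" --pt "0 0 0 0 0 0 1" --pt "0 0 0 0 0 0 1" --pt "0 0 0 0 0 0 1" --pt "0 0 0 0 0 0 1"

```text
time_s: 10.85
tcp_pos: [0.5537, 0.2955, 0.078]
ee_rot: [-1.545, 0.328, -0.329]
ft_force: [-6.1, -2.7, 18.5]
finger_gap: 0.0002
```

Request:
play_rows --pt "0 -1 0 0 0 0 1" --pt "0 -2 0 0 0 0 1" --pt "-0.4 0 -3.5 0 0 0 1" --pt "-0.1 0 -3.4 0 0 0 1" --pt "0 0 0 0 0 0 1" --pt "0 1 0 0 0 0 1" --pt "0 0 0 0 0 0 1" --pt "0 0 0 0 0 0 1"

```text
time_s: 11.65
tcp_pos: [0.5208, 0.2356, 0.0957]
ee_rot: [-1.546, 0.328, -0.327]
ft_force: [0.5, -0.2, -1.0]
finger_gap: -0.0001
```

```bash
python3 - <<'E'
from h import *
import cv2
plan([.5207,.234,.078])
a=env.read_camera("top")[:,:,::-1];b=env.read_camera("scene")[:,:,::-1]
o=np.hstack([a[190:310,70:190],b[230:350,315:435]])
cv2.imwrite("pics/c8.png",cv2.resize(o,None,fx=3.3,fy=3.3,interpolation=cv2.INTER_CUBIC))
E
```

```text
t 11.65 tcp [0.5208 0.2356 0.0957] F [ 0.5 -0.2 -1. ] gap -0.0
axes(cols x,y,z)
 [[ 0.914 -0.     0.405]
 [-0.405 -0.     0.914]
 [-0.    -1.    -0.   ]]
to [0.5207 0.234  0.078 ] tool cm [ 0.06  1.77 -0.15]
```

View pics/c8.png

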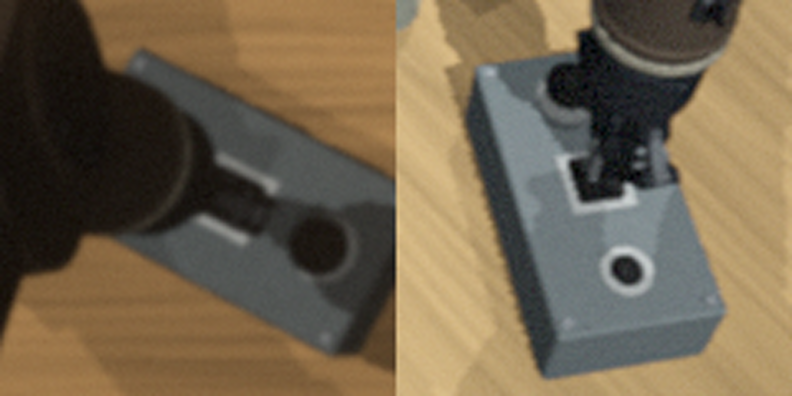

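The reset disc now sits lower in its ring (scene crop (627,270)), and the fingertip is over the start key, well clear of the stop. I'll press start and release it.

Request:
play_rows --pt "0 0.5 -0.1 0 0 0 1" --pt "0 0.4 0 0 0 0 1" --pt "0 0.3 0 0 0 0 1" --pt "0 0.3 0 0 0 0 1" --pt "0 0.2 0 0 0 0 1" --pt "0 0.2 0 0 0 0 1" --pt "0 0 0 0 0 0 1" --pt "0 0 0 0 0 0 1"

```text
time_s: 12.55
tcp_pos: [0.5202, 0.2339, 0.078]
ee_rot: [-1.545, 0.329, -0.328]
ft_force: [-4.7, 0.1, 13.1]
finger_gap: 0.0
```

Request:
play_rows --pt "0 0.1 0 0 0 0 1" --pt "0 0 0 0 0 0 1" --pt "0 0 0 0 0 0 1" --pt "0 -1 0 0 0 0 1" --pt "0 -4 0 0 0 0 1" --pt "0 -4 0 0 0 0 1" --pt "-4 0 0 0 0 0 1" --pt "-4 0 0 0 0 0 1"

```text
time_s: 13.35
tcp_pos: [0.4479, 0.2665, 0.1675]
ee_rot: [-1.543, 0.328, -0.332]
ft_force: [-0.1, 1.2, -1.3]
finger_gap: 0.0003
```

Request:
play_rows --pt "-4 0 0 0 0 0 1" --pt "-4 0 0 0 0 0 1" --pt "-3 0 2 0 0 0 1" --pt "0 0 3 0 0 0 1" --pt "0 0 3 0 0 0 1" --pt "0 0 0 0 0 0 1" --pt "0 0 0 0 0 0 1" --pt "0 0 0 0 0 0 1"

```text
time_s: 14.15
tcp_pos: [0.3791, 0.383, 0.1661]
ee_rot: [-1.546, 0.329, -0.329]
ft_force: [0.3, 0.2, -0.4]
finger_gap: -0.0001
```

```bash
python3 - <<'E'
from h import *
import cv2
plan()
a=env.read_camera("top")[:,:,::-1];b=env.read_camera("scene")[:,:,::-1]
for n,im in(("top",a),("scene",b)):
    o=cv2.imread(f"pics/{n}0.png")
    for nm,z in(("reset",{"top":(112,235,6),"scene":(385,312,6)}),("start",{"top":(140,250,8),"scene":(376,285,8)}),("s1",{"top":(350,235,10),"scene":(249,179,10)}),("s2",{"top":(332,291,10),"scene":(293,169,10)}),("stop",{"top":(168,264,10),"scene":(368,256,10)})):
        u,v,r=z[n];f=[]
        for i in(o,im):
            g=cv2.cvtColor(np.ascontiguousarray(i),cv2.COLOR_BGR2GRAY)[v-r:v+r+1,u-r:u+r+1].astype(float);w=np.clip(60-g,0,None);y,x=np.mgrid[v-r:v+r+1,u-r:u+r+1];f.append(((w*x).sum()/w.sum(),(w*y).sum()/w.sum()))
        print(n,nm,np.round(f,1).tolist())
o=np.hstack([a[150:330,80:400],b[130:350,220:430][:180]]);o=np.hstack([cv2.resize(a[150:330,80:400],None,fx=1.25,fy=1.25),cv2.resize(b[130:355,220:440],None,fx=1,fy=1)])
cv2.imwrite("pics/c9.png",cv2.resize(o,(int(o.shape[1]*1.28),int(o.shape[0]*1.28)),interpolation=cv2.INTER_CUBIC))
E
```

```text
t 14.15 tcp [0.3791 0.383  0.1661] F [ 0.3  0.2 -0.4] gap -0.0
axes(cols x,y,z)
 [[ 0.913 -0.     0.407]
 [-0.407 -0.001  0.913]
 [-0.    -1.    -0.001]]
top reset [[112.2, 235.0], [112.2, 235.0]]
top start [[140.0, 249.9], [140.1, 249.9]]
top s1 [[350.1, 234.5], [350.1, 234.5]]
top s2 [[331.5, 290.8], [331.5, 290.8]]
top stop [[166.4, 264.3], [166.3, 264.3]]
scene reset [[384.5, 311.1], [384.5, 311.3]]
scene start [[374.9, 283.8], [374.9, 283.8]]
scene s1 [[248.5, 178.0], [248.4, 178.0]]
scene s2 [[292.3, 167.8], [292.3, 168.0]]
scene stop [[367.0, 255.0], [367.0, 255.1]]
```

View pics/c9.png

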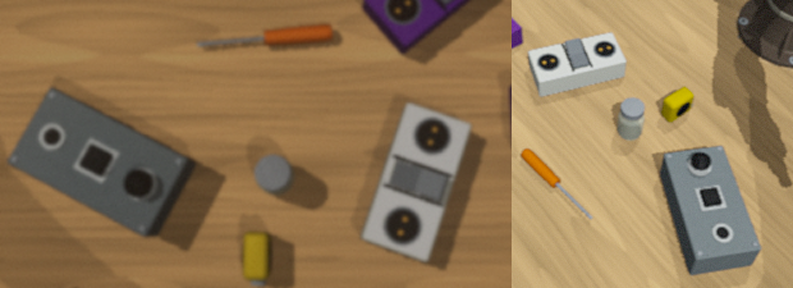

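Neither box has moved. The reset disc's blob shifted less in the scene view than I'd expect for a 7 mm drop, so I'll check it numerically against the saved first image.

```bash
python3 - <<'E'
from h import *
import cv2
b=env.read_camera("scene")[:,:,::-1];o=cv2.imread("pics/scene0.png");cv2.imwrite("pics/s9.png",b)
G=[cv2.cvtColor(np.ascontiguousarray(i),cv2.COLOR_BGR2GRAY) for i in(o,b)]
for u0,v0,v1,nm in((384,300,323,"reset"),(375,272,297,"start")):
  for g in G: print(nm,g[v0:v1,u0-1:u0+2].mean(1).astype(int).tolist())
for z in(.085,.078,.075):print(z,proj("scene",np.array([.5553,.2984,z])), [proj("scene",np.array([.5553,.2984,z])+np.array([.0125*np.cos(t),.0125*np.sin(t),0]))[1].round(1) for t in(np.radians(47),np.radians(227))])
i=np.hstack([cv2.resize(x[295:327,368:402],None,fx=11,fy=11,interpolation=cv2.INTER_CUBIC) for x in(o,b)]);cv2.imwrite("pics/c10.png",i)
E
```

```text
reset [129, 130, 128, 130, 144, 146, 84, 36, 35, 44, 44, 39, 42, 36, 29, 38, 107, 171, 184, 153, 131, 130, 132]
reset [131, 132, 130, 133, 155, 191, 187, 117, 40, 37, 40, 41, 41, 40, 37, 67, 142, 193, 189, 154, 133, 135, 135]
start [131, 131, 131, 142, 140, 82, 35, 38, 40, 39, 40, 39, 44, 39, 41, 41, 37, 28, 55, 134, 185, 183, 144, 128, 132]
start [133, 132, 133, 144, 145, 82, 39, 37, 40, 38, 44, 41, 45, 39, 41, 46, 40, 31, 55, 136, 189, 187, 148, 128, 133]
0.085 [384.56681129 311.01548007] [np.float64(316.2), np.float64(305.9)]
0.078 [383.93973644 312.39985472] [np.float64(317.6), np.float64(307.3)]
0.075 [383.67297212 312.98878245] [np.float64(318.1), np.float64(307.9)]
```

View pics/c10.png

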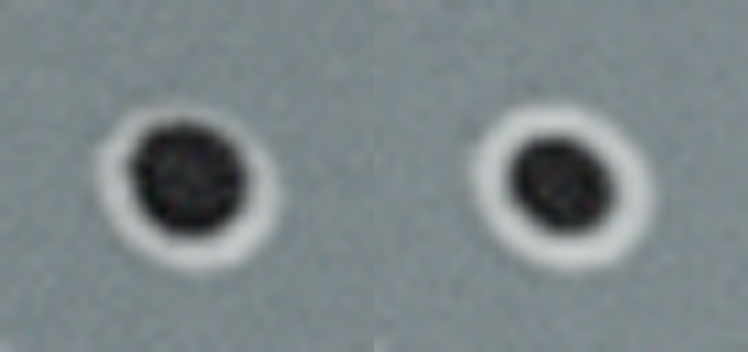

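The top edge of the reset disc dropped about 1.3 px, against 1.4 px predicted for 7 mm of travel. Its visible side wall is gone too, so the plunger is fully in. The start key's profile matches the first image, so it's back up. Handing in.

```bash
python3 -c "
from workcell import env
print(env.hand_in(), env.get_obs()['ft_force'])"
```

```text
the job is handed in; nothing more can be done
the job is handed in; nothing more can be done
```

I pressed the rocker flat, pushed the reset plunger fully in, then pressed the start key fully down and let it up, in that order. The job is handed in at about 14.3 s; no verdict is given.

| Control | Push at the stop | Check afterwards |
|---|---|---|
| Rocker, raised end | 13 N at 60.8 mm | Near half lies flat, other half now raised |
| Reset plunger | 18.5 N at 78 mm | Upper edge about 1.3 px lower, against 1.4 px predicted for full travel |
| Start key | 13 N at 78 mm | Image matches the first picture, so it's back up |

- **Which half was raised:** the pictures disagreed, so I lowered the fingertip over the −y half first. It got down to 64 mm with no contact force, so that half was level, and I pressed the +y half instead.
- **Camera mismatch:** the two cameras disagreed by about 7 mm on the starter box position. I used the average, and both fingertip presses landed on target.
- **Reset check:** the dark blob's centre moved only 0.2 px, which at first seemed too little for a full press. An enlarged before-and-after view cleared that up.
- **Nothing displaced:** both boxes and the stop stayed within about 0.2 px of where they started. The jar, tape measure and screwdriver look undisturbed by eye, but I didn't measure them.
- **At the end:** the arm was clear, with about 0.5 N on the wrist sensor in the last reading before handing in.

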